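# Fetch the spacer sleeve out of the soak block with the sprung tongs

### The arm

A 6-joint arm with a two-finger parallel gripper is mounted at the origin on the work surface. World frame = base frame: x ahead of the robot, y to its left, z up, the work surface at z = 0. Lengths are in m, angles in degrees, forces in N, time in s.
With the tool pointing down it reaches from about 0.375 to 0.9 m from the base axis. Payload 3.1 kg.
Tool frame: the origin (TCP) lies on the centre line of the jaws, within the pads' length; the fingertips stand 22 mm ahead of it and the grasp point (between the pads) lies 3 mm ahead of it; y points along the fingers, z is the direction in which the jaws open and shut, and the axes are right-handed (so a half turn about y gives the same grasp; the last joint's range is limited). The gripper opens to 87 mm and grips with 3 to 60 N. Pads are 19 mm wide; open, the fingers measure 117 mm over their backs; the gripper's body (75 mm by 190 mm) begins 51 mm behind the grasp point.
Start: joints at [54.975, 30.224, 82.088, -0, 67.689, -10.227], TCP at [0.262, 0.567, 0.245] pointing down, gripper open.
Joint ranges: [-176.69, 176.69], [-43.24, 126.21], [12.49, 139.97], [-82, 262], [0, 151.66], [-163.58, 163.58]. Speed limits (degrees/s): [159.86, 159.86, 180, 180, 180, 180].

### API

Orientations are given as a 3x3 rotation matrix whose columns are the frame's x, y, z axes.
In Python, from rig import bot gives the robot as it stands.
- The arm moves only by the tool jog_arm, never from a script. Its argument "motion" is one flat list of numbers, 6 for each row, row after row: the shift along the tool's x, y, z in mm, then the turn, a rotation vector about the tool's x, y, z in degrees. A call has 1 to 20 rows; each row is the pose to reach, as a shift and turn from the pose commanded when the call began, along the tool's axes at that moment; what a row does not reach only later rows make up. A row lasts 1/8 s, in which the tool goes at most 62.5 mm and 10.7 degrees, less where a joint would pass 70% of its speed; a pose out of reach is approached as far as the arm can. A call with a gripper value outside its range is refused whole. "gripper" is the opening, from 0 (shut) to 1 (fully open), set as the call begins (left out, the last holds). The fingers move at their own pace and stop on an object; the grip force is fixed at half the most. Time passes only in rows, so rows that repeat a pose let the fingers close. It gives the time, the measured TCP pose, the force and the opening at its end, in the units of the state.
- bot.read_state(): the state, without advancing time (a new reading comes with each control period).
- bot.capture(name): name is "side" or "top" or "wrist"; returns (picture, depth): 420x560x3 uint8, red, green, blue; 420x560 float32, m along the optical axis (not along the pixel's ray), 0 where there is no reading.
- bot.get_calibration(name): a dict with "mtx" (3x3 intrinsics, pixels), "k1" (the pictures are not rectified: a ray, as slopes to the right and down, at radius r is drawn at 1 + k1 r^2 times it, then the intrinsics apply), "pose" (4x4, takes a point from camera to world coordinates); the wrist camera has in their place "hand_eye" (4x4, takes a point from camera to tool coordinates, whose origin is the TCP and whose axes are the tool frame's). Camera axes: x right, y up, looking along -z (the intrinsics and any distortion apply to the point x, -y, -z); pixel columns grow to the right and rows downward; lengths in m; the calibration is good to about 2 mm. A picture is of the moment at which its call begins: read the wrist's pose just before it. get_calibration takes no time and is no camera call.
- bot.hand_in(): hands the job in, once; it reports no verdict.
The state is a dict: "time_s": time; "joint_positions": joint angles; "qvel": joint speeds; "tau": joint torques, N m; "position": TCP position; "tcp_rot": TCP orientation; "force": force on the tool from outside, world axes, zero at the start; "moment": the same for the moment, N m; "opening": opening from 0.0 (shut) to 1.0 (fully open).
Only numpy, scipy, OpenCV 4.12 (cv2) and the standard library are available. Lean on these libraries where they do the work, as an engineer would, in place of code of your own. Each camera call takes 0.05 s, during which the arm holds its last target.

### The job

One of the deep wells of the white soak block holds a plain round spacer sleeve, needed to reassemble the flow cell. Using the sprung tongs parked upright in the same block, grip the sleeve down in its well without touching it with the gripper, and put it in the round steel dish. Then return the tongs upright to their parking slot.

Things in the scene. Friction and masses are not known exactly. Their poses are not given: they have to be found in the camera images.
- tongs_grip (a point): Grip centre of the upright sprung tongs (loose, 180 g), between two flat black pads (22 wide, 40 tall): 108 above the jaw tips, 28 below the top; z up. Close along x. Pads span 52 free, jaw gap = span - 18 (34 free, least 15). Springs push 4 N per side free, 6 N at span 38; squeeze sleeve with 12-25 N. Held at span 47 they hang open. Jaws flat, 16 wide (y), span 44 outside when free. All mm.
- spacer_center (a point): Centre of the spacer sleeve: plain round steel tube, 20 mm outside, 8 mm bore, 24 mm tall, 50 g, loose, standing in one of the block's three wells, within about 4 mm of the well's middle along each side. The other two wells hold a hexagon nut (26 mm) and a solid stepped plug (28 mm foot, 12 mm stem), which are not wanted.
- block: White plastic soak block, fixed, 86 (x) by 222 (y) by 78 mm tall; origin at the centre of its underside, z up. Open at the top in a row along y (x = 0), all 70 mm deep, floors 8 mm above the origin: three wells 66 (x) by 42 (y) at y = -85, -34, +17 mm; parking slot of the tongs 58 (x) by 28 (y) at y = +76 mm. Parked, the tongs stand on its floor and close along the block's x, as in the wells.
- dish_in (a point): Centre of the inner floor of the round steel dish: 104 mm outside, 98 mm inside, 18 mm tall, floor 4 mm thick, loose, 350 g. (The square steel tray of like size is not wanted.)
There are look-alikes about, which are no part of the job. Leave any red look-alike of the block alone.

How it is judged (in metres and radians):
On the way, in this order (a step that is already met when the one before it is completed fails the run):
1. the tongs, down in the well, squeeze the sleeve between their jaws (z of spacer_center in the frame of block below 0.05 m and z of tongs_grip in the frame of block below 0.16 m and horizontal distance between spacer_center and tongs_grip below 0.015 m and contact force between tongs and spacer above 2 N), for 0.1 s.
2. the sleeve is lifted clear of the block in the jaws of the tongs (z of spacer_center in the frame of block above 0.085 m and horizontal distance between spacer_center and tongs_grip below 0.03 m and contact force between tongs and spacer above 1 N), for 0.1 s.
3. the sleeve lies in the round dish, let go by the tongs (horizontal distance between spacer_center and dish_in below 0.045 m and z of spacer_center in the frame of dish_in below 0.018 m and contact force between tongs and spacer below 0.2 N), for 0.1 s.
At the end, for the whole second after the job is handed in: The sleeve rests in the round dish (centre within 45 mm of its middle), and the tongs are let go and at rest in their slot: within 15 degrees of upright, jaw tips within 10 mm of the slot's floor, grip centre within 30 mm of the slot's middle along each side (horizontal distance between spacer_center and dish_in below 0.045 m and z of spacer_center in the frame of dish_in between 0.004 and 0.018 m and linear speed of each of spacer, tongs below 0.03 m/s and x of tongs_grip in the frame of block between -0.03 and 0.03 m and y of tongs_grip in the frame of block between 0.046 and 0.106 m and z of tongs_grip in the frame of block between 0.106 and 0.126 m and angle between tongs_grip's own z axis and vertical below 0.26 rad); the robot touches nothing.
It fails at once if the gripper's fingers touch the sleeve (contact force between the fingers and spacer above 0.5 N).
It also fails if it takes over 51 s, if anything falls off the work surface, if the arm or the gripper's body presses on something with over 40 N, if the wrist force passes 120 N, or if a joint passes its speed limit or range.

## Working session

There is one attempt and no reset: what is moved stays moved. The work goes in short steps, Python scripts to look and compute and a tool call to move; the robot and the scene stay as the last step left them, time stands still between calls to the robot, and variables do not carry over. Pictures are saved under pics/ and viewed, and the job is handed in when it is done.

Besides the shell and the picture viewer there is one more tool, called after "Call:" as name(argument=value, ...) on one line, values as JSON. jog_arm: Moves the arm, as the interface text tells. Its arguments: {"type":"object","properties":{"motion":{"type":"array","items":{"type":"number"}},"gripper":{"type":"number"}},"required":["motion"]}

```bash
ls; mkdir -p pics; python3 - <<'E'
from rig import bot
import cv2,numpy as np
s=bot.read_state();print(s)
for n in("side","top","wrist"):
    p,d=bot.capture(n);cv2.imwrite(f"pics/{n}0.png",p[:,:,::-1]);np.save(f"pics/{n}0.npy",d)
    c=bot.get_calibration(n);print(n,{k:np.round(v,4).tolist() for k,v in c.items()})
E
```

```text
pics
{'time_s': 0.0, 'joint_positions': array([ 5.49750842e+01,  3.02775552e+01,  8.21561436e+01, -8.45427251e-04,
        6.76889479e+01, -1.02270436e+01]), 'qvel': array([-0.06746272, -0.01420275, -0.0855919 ,  0.10450261, -0.01282439,
        0.08474665]), 'tau': array([ 2.01700765e-03, -4.40038991e+01, -1.76599270e+01,  6.34443923e-02,
        5.81768516e-02, -1.54191043e-04]), 'position': array([0.26171267, 0.56681446, 0.24358806]), 'tcp_rot': array([[ 9.07795187e-01, -1.21737352e-03,  4.19411988e-01],
       [-4.19413595e-01, -1.76076618e-03,  9.07793554e-01],
       [-3.66637394e-04, -9.99997709e-01, -2.10899807e-03]]), 'force': array([ 0.45817716,  0.12431449, -0.83451152]), 'moment': array([ 0.00860696, -0.02135923,  0.0273383 ]), 'opening': 1.0019351669865666}
side {'mtx': [[446.9455, 0.0, 275.064], [0.0, 446.9455, 211.2999], [0.0, 0.0, 1.0]], 'k1': -0.047, 'pose': [[0.8527, 0.3131, -0.4181, -0.0531], [-0.5219, 0.4777, -0.7067, -0.7807], [-0.0216, 0.8208, 0.5707, 0.7726], [0.0, 0.0, 0.0, 1.0]]}
top {'mtx': [[379.9356, 0.0, 273.0339], [0.0, 379.9356, 216.0346], [0.0, 0.0, 1.0]], 'k1': -0.0368, 'pose': [[-0.0272, 0.9821, -0.1866, 0.2848], [-0.9995, -0.0243, 0.0177, 0.088], [0.0128, 0.187, 0.9823, 0.9439], [0.0, 0.0, 0.0, 1.0]]}
wrist {'mtx': [[348.6162, 0.0, 275.6838], [0.0, 348.6162, 211.1191], [0.0, 0.0, 1.0]], 'k1': -0.0021, 'hand_eye': [[-0.0003, -0.9543, -0.2988, -0.0822], [0.0011, 0.2988, -0.9543, -0.1402], [1.0, -0.0006, 0.001, 0.0001], [0.0, 0.0, 0.0, 1.0]]}
```

View pics/side0.png

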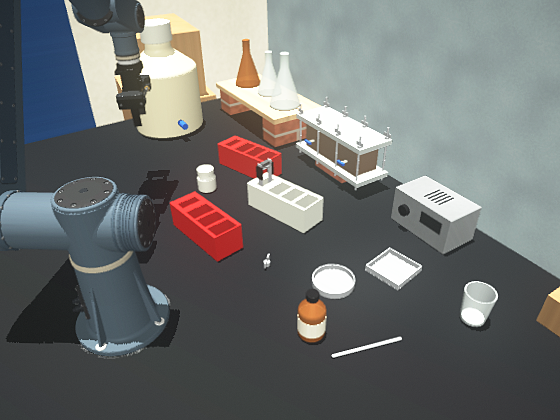

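View pics/top0.png

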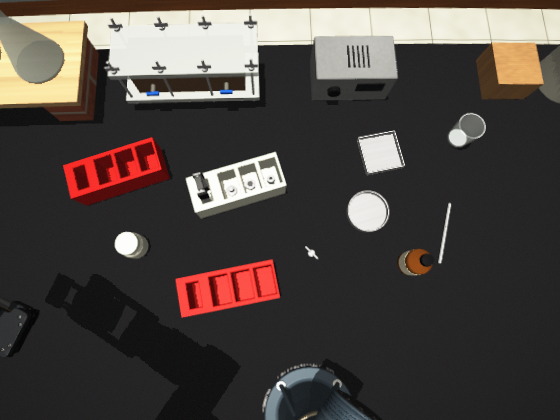

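View pics/wrist0.png

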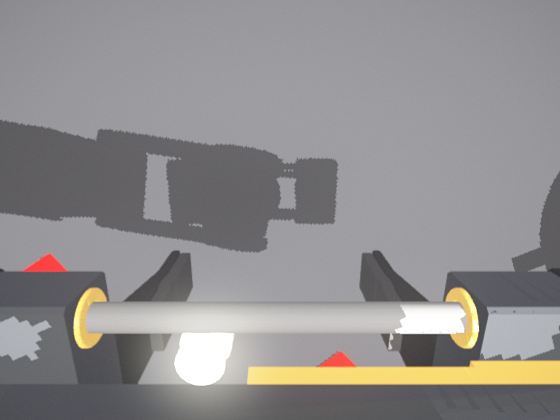

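```bash
cat > h.py <<'E'
import numpy as np,cv2
from rig import bot
def rays(cal,uv):
    K=cal["mtx"];k=float(cal["k1"])
    uv=np.atleast_2d(uv).astype(float)
    D=np.array([(uv[:,0]-K[0,2])/K[0,0],(uv[:,1]-K[1,2])/K[1,1]]).T
    x=D.copy()
    for _ in range(10): x=D/(1+k*(x**2).sum(1,keepdims=True))
    return np.c_[x[:,0],-x[:,1],-np.ones(len(x))]
def pose(cal,st=None):
    if "pose" in cal: return np.array(cal["pose"])
    T=np.eye(4);T[:3,:3]=st["tcp_rot"];T[:3,3]=st["position"];return T@np.array(cal["hand_eye"])
def cloud(cal,d,st=None):
    h,w=d.shape;v,u=np.mgrid[:h,:w]
    r=rays(cal,np.c_[u.ravel(),v.ravel()])
    T=pose(cal,st);P=(r*d.ravel()[:,None])@T[:3,:3].T+T[:3,3]
    return P.reshape(h,w,3)
def onplane(cal,uv,z,st=None):
    T=pose(cal,st);r=rays(cal,uv)@T[:3,:3].T
    return T[:3,3]+r*((z-T[2,3])/r[:,2])[:,None]
def proj(cal,P,st=None):
    T=np.linalg.inv(pose(cal,st));p=np.atleast_2d(P)@T[:3,:3].T+T[:3,3]
    x=np.c_[p[:,0],-p[:,1]]/(-p[:,2:]);x=x*(1+float(cal["k1"])*(x**2).sum(1,keepdims=True))
    K=cal["mtx"];return x*[K[0,0],K[1,1]]+[K[0,2],K[1,2]]
E
python3 - <<'E'
from h import *
c=bot.get_calibration("top");d=np.load("pics/top0.npy");im=cv2.imread("pics/top0.png")
P=cloud(c,d)
cv2.imwrite("pics/crop1.png",cv2.resize(im[140:230,175:295],None,fx=6,fy=6,interpolation=cv2.INTER_CUBIC))
sub=P[140:230,175:295].reshape(-1,3);col=im[140:230,175:295].reshape(-1,3).astype(int)
m=(sub[:,2]>.068)&(sub[:,2]<.088)&(col.min(1)>110)
q=sub[m];print(m.sum(),np.median(q[:,2]))
r=cv2.minAreaRect(q[:,:2].astype(np.float32));print(r)
# dish
s=P[180:240,335:400].reshape(-1,3);m=(s[:,2]>.009)&(s[:,2]<.03);print(m.sum(),np.sort(s[m,2])[[5,-5]],cv2.minEnclosingCircle(s[m][:,:2].astype(np.float32)))
# tongs
s=P[140:230,175:295].reshape(-1,3);m=s[:,2]>.095;q=s[m];print(m.sum(),q.mean(0),q.min(0),q.max(0));
m=s[:,2]>.12;q=s[m];print(m.sum(),q.mean(0),cv2.minAreaRect(q[:,:2].astype(np.float32)))
E
```

```text
1577 0.07849861297192995
((0.5336301922798157, 0.15750978887081146), (0.08758218586444855, 0.22265343368053436), 15.692072868347168)
239 [0.00918846 0.02277569] ((0.4674961566925049, -0.1654837280511856), 0.052624695003032684)
289 [0.47741571 0.2102693  0.25221092] [0.28478302 0.08797796 0.09560322] [0.54113536 0.24972014 0.94391768]
248 [0.47298209 0.20738079 0.27589657] ((0.4076898992061615, 0.1745453178882599), (0.29882898926734924, 0.033184964209795), 28.821565628051758)
```

View pics/crop1.png

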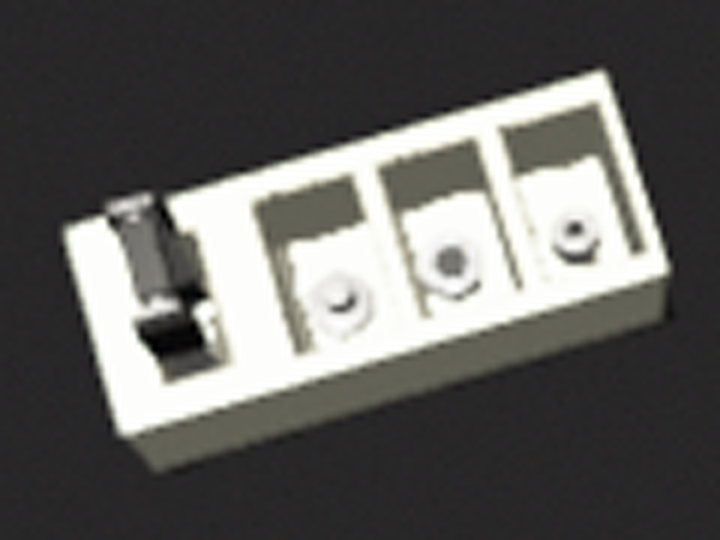

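```bash
cat >> h.py <<'E'
import json
from scipy.spatial.transform import Rotation as R
A=15.69; O=np.array([.5336,.1575,0])   # block estimate
try:
    _b=json.load(open("block.json"));A=_b["A"];O=np.array(_b["O"])
except Exception: pass
def Rb(): return R.from_euler("z",A,degrees=True).as_matrix()
def b2w(p): return O+Rb()@np.array(p,float)
def w2b(P): return (np.array(P)-O)@Rb()
def Rt():
    bx=Rb()[:,0];y=np.array([0,0,-1.]);return np.c_[np.cross(y,bx),y,bx]
def cmd(): 
    c=json.load(open("cmd.json"));return np.array(c["p"]),np.array(c["R"])
def setcmd(p,Rm): json.dump(dict(p=list(map(float,p)),R=np.array(Rm).tolist()),open("cmd.json","w"))
def row(p,Rm):
    p0,R0=cmd();return np.r_[(R0.T@(np.array(p)-p0))*1000,R.from_matrix(R0.T@Rm).as_rotvec(degrees=True)].round(2)
def applied(r):  # update commanded pose after a call's last row
    p0,R0=cmd();r=np.array(r,float);setcmd(p0+R0@r[:3]/1000,R0@R.from_rotvec(r[3:],degrees=True).as_matrix())
E
python3 - <<'E'
from h import *
s=bot.read_state()
# nominal start orientation: pure down, yaw
a=54.975+10.227;z=np.array([np.cos(np.radians(a)),np.sin(np.radians(a)),0]);y=np.array([0,0,-1.])
R0=np.c_[np.cross(y,z),y,z];print(np.abs(R0-s["tcp_rot"]).max())
setcmd([.262,.567,.245],R0)
print(row(np.r_[b2w([0,-.115,0])[:2],.245],Rt()))
print(row(np.r_[b2w([0,.02,0])[:2],.245],Rt()))
E
```

```text
0.0017556318039755028
[ 492.98    0.   -345.29    0.     49.51    0.  ]
[ 405.32    0.   -242.62    0.     49.51    0.  ]
```

Call:
jog_arm(motion=[20,0,-14,0,2,0,60,0,-42,0,6,0,110,0,-77,0,11,0,160,0,-112,0,16,0,210,0,-147,0,21,0,260,0,-182,0,26,0,310,0,-217,0,31,0,360,0,-252,0,36,0,405,0,-284,0,41,0,445,0,-312,0,45,0,475,0,-333,0,48,0,493,0,-345,0,49.5,0,493,0,-345,0,49.5,0,493,0,-345,0,49.5,0], gripper=1)

```text
time_s: 1.9
position: [0.5637, 0.0483, 0.2443]
tcp_rot: [[0.272, -0.002, 0.962], [-0.962, 0.001, 0.272], [-0.001, -1.0, -0.001]]
force: [-1.0, 0.7, -0.6]
opening: 1.002
```

```bash
python3 - <<'E'
from h import *
applied([493,0,-345,0,49.5,0])
s=bot.read_state();print(cmd(),s["position"],s["tcp_rot"].round(4),s["time_s"])
p,d=bot.capture("wrist");cv2.imwrite("pics/w1.png",p[:,:,::-1]);np.save("pics/w1.npy",d)
import pickle;pickle.dump(s,open("pics/w1.pkl","wb"))
E
```

```text
(array([0.56484148, 0.04703746, 0.245     ]), array([[ 0.27063405,  0.        ,  0.9626823 ],
       [-0.9626823 ,  0.        ,  0.27063405],
       [ 0.        , -1.        ,  0.        ]])) [0.56373941 0.04834198 0.24434021] [[ 2.715e-01 -1.600e-03  9.624e-01]
 [-9.624e-01  7.000e-04  2.715e-01]
 [-1.100e-03 -1.000e+00 -1.400e-03]] 1.9
```

View pics/w1.png

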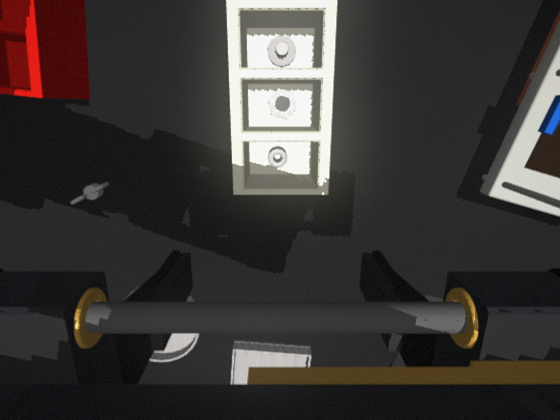

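```bash
python3 - <<'E'
from h import *
import pickle
s=pickle.load(open("pics/w1.pkl","rb"));d=np.load("pics/w1.npy");im=cv2.imread("pics/w1.png")
c=bot.get_calibration("wrist");P=cloud(c,d,s)
sub=P[0:205,215:345].reshape(-1,3)
m=(sub[:,2]>.07)&(sub[:,2]<.086);q=sub[m];print(m.sum(),np.median(q[:,2]))
print(cv2.minAreaRect(q[:,:2].astype(np.float32)))
b=w2b(q);print(np.percentile(b,[.3,1,50,99,99.7],axis=0).round(4))
# edge fits by depth columns: leftmost/rightmost top pixel per row
L=[];Rr=[]
for v in range(20,185):
    z=P[v,215:345,2];i=np.where((z>.07)&(z<.086))[0]
    if len(i)>5: L.append((215+i[0]-.5,v));Rr.append((215+i[-1]+.5,v))
for E_ in(L,Rr):
    w=onplane(c,np.array(E_),.078,s);l=cv2.fitLine(w[:,:2].astype(np.float32),cv2.DIST_HUBER,0,.01,.01).ravel();print("edge",np.degrees(np.arctan2(l[1],l[0]))%180-90,w2b(np.r_[l[2:],0]))
B=[];
for u in range(240,325):
    z=P[120:215,u,2];i=np.where((z>.07)&(z<.086))[0]
    if len(i): B.append((u,120+i[-1]+.5))
w=onplane(c,np.array(B),.078,s);l=cv2.fitLine(w[:,:2].astype(np.float32),cv2.DIST_HUBER,0,.01,.01).ravel();print("end",np.degrees(np.arctan2(l[1],l[0])),w2b(np.r_[l[2:],0]))
# sleeve top
reg=P[130:185,245:315].reshape(-1,3);bb=w2b(reg)
m=(abs(bb[:,0])<.03)&(abs(bb[:,1]+.085)<.019)&(reg[:,2]>.024)&(reg[:,2]<.045)
print(m.sum(),np.median(reg[m,2]),"centre(block)",w2b(np.r_[cv2.minEnclosingCircle(reg[m,:2].astype(np.float32))[0],0]),bb[m].mean(0),bb[m].min(0),bb[m].max(0))
cv2.imwrite("pics/w1c.png",cv2.resize(im[120:205,225:340],None,fx=6,fy=6,interpolation=cv2.INTER_CUBIC))
# top cam sleeve
c=bot.get_calibration("top");d=np.load("pics/top0.npy");P=cloud(c,d).reshape(-1,3);bb=w2b(P)
m=(abs(bb[:,0])<.03)&(abs(bb[:,1]+.085)<.019)&(P[:,2]>.024)&(P[:,2]<.045)
print("top",m.sum(),bb[m].mean(0),bb[m].min(0),bb[m].max(0))
E
```

```text
8345 0.07789639324482128
((0.5458102822303772, 0.1266150176525116), (0.08632063865661621, 0.15594471991062164), 15.72528076171875)
[[-0.0395 -0.1108  0.0702]
 [-0.0392 -0.1105  0.0709]
 [ 0.0039 -0.0144  0.0779]
 [ 0.046   0.0444  0.0798]
 [ 0.0463  0.0447  0.0801]]
edge 15.759956 [-0.03963177 -0.03253906  0.        ]
edge 15.741837 [ 0.04643177 -0.03241274  0.        ]
end 15.804086 [ 0.00508728 -0.11117014  0.        ]
325 0.03195741015554182 centre(block) [-0.01377982 -0.08575059  0.        ] [-0.00505568 -0.08488736  0.03216411] [-0.02979848 -0.10346122  0.02413022] [ 0.00971004 -0.06807523  0.04482924]
top 48 [-0.00389214 -0.08458281  0.03131528] [-0.01334526 -0.09405347  0.02425353] [ 0.00597006 -0.07544783  0.0370516 ]
```

View pics/w1c.png

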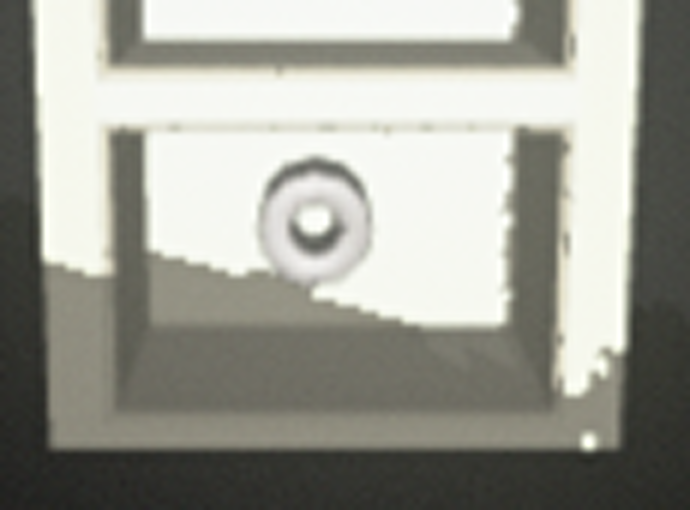

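```bash
python3 - <<'E'
from h import *
import pickle
s=pickle.load(open("pics/w1.pkl","rb"));d=np.load("pics/w1.npy")
c=bot.get_calibration("wrist")
# new block estimate from wrist
A2=15.75;Ow=b2w([.0034,-.0001,0]);json.dump(dict(A=A2,O=Ow.tolist()),open("block.json","w"))
E
python3 - <<'E'
from h import *
import pickle
s=pickle.load(open("pics/w1.pkl","rb"));d=np.load("pics/w1.npy")
c=bot.get_calibration("wrist");P=cloud(c,d,s).reshape(-1,3);bb=w2b(P);print(O,A)
m=(abs(bb[:,0])<.025)&(abs(bb[:,1]+.085)<.019)&(P[:,2]>.027)&(P[:,2]<.037);q=bb[m]
ctr=np.median(q,0)
q=q[np.hypot(*(q-ctr)[:,:2].T)<.0125];print(len(q),q.mean(0),np.percentile(q,[2,98],axis=0))
print("pix",w2b(onplane(c,[277.25,157.4],.032,s)))
print(row(np.r_[b2w([0,.03,0])[:2],.245],Rt()), row(np.r_[b2w([0,.076,0])[:2],.119],Rt()))
E
```

```text
[0.53690036 0.1583232  0.        ] 15.75
255 [-0.00294395 -0.08487558  0.03167384] [[-0.0120354  -0.0941167   0.02797478]
 [ 0.00607803 -0.07594959  0.03353961]]
pix [[-0.00268438 -0.0843632   0.032     ]]
[-1.4469e+02  0.0000e+00  3.1900e+00  0.0000e+00 -5.0000e-02  0.0000e+00] [-1.9069e+02  1.2600e+02  3.1600e+00  0.0000e+00 -5.0000e-02  0.0000e+00]
```

Call:
jog_arm(motion=[-30,0,1,0,0,0,-75,0,2,0,0,0,-115,0,3,0,0,0,-140,0,3,0,0,0,-145,0,3,0,0,0,-145,0,3,0,0,0,-145,0,3,0,0,0])

```text
time_s: 2.82
position: [0.5288, 0.1871, 0.2446]
tcp_rot: [[0.27, 0.0, 0.963], [-0.963, -0.0, 0.27], [0.0, -1.0, 0.0]]
force: [-0.2, 0.1, -0.7]
opening: 0.997
```

```bash
python3 - <<'E'
from h import *
applied([-145,0,3,0,0,0])
s=bot.read_state();print(cmd()[0],s["position"],s["time_s"])
p,d=bot.capture("wrist");cv2.imwrite("pics/w2.png",p[:,:,::-1]);np.save("pics/w2.npy",d)
import pickle;pickle.dump(s,open("pics/w2.pkl","wb"))
c=bot.get_calibration("wrist");P=cloud(c,d,s).reshape(-1,3);bb=w2b(P)
m=(abs(bb[:,1]-.076)<.03)&(abs(bb[:,0])<.04)&(P[:,2]>.1)&(P[:,2]<.16);q=bb[m]
print(len(q),np.percentile(q,[1,50,99],axis=0).round(4));
for lo in(.1,.115,.125,.135):
    k=q[(q[:,2]>lo)&(q[:,2]<lo+.015)];print(lo,len(k),np.percentile(k,[2,50,98],axis=0).round(4).tolist() if len(k) else "")
m=(P[:,2]>.07)&(P[:,2]<.086)&(abs(bb[:,0])<.06);q=bb[m];print(np.percentile(q,[.3,99.7],axis=0))
E
```

```text
[0.52848759 0.1874383  0.245     ] [0.52878977 0.18709878 0.24456068] 2.825
1827 [[-0.0237  0.0674  0.1031]
 [ 0.0018  0.0792  0.1432]
 [ 0.0275  0.0891  0.1455]]
0.1 73 [[-0.0232, 0.0675, 0.1], [-0.0171, 0.0872, 0.1068], [0.027, 0.0892, 0.1148]]
0.115 117 [[-0.0228, 0.0677, 0.1154], [0.0187, 0.0841, 0.1255], [0.0271, 0.0892, 0.1299]]
0.125 536 [[-0.0238, 0.0673, 0.1261], [-0.0021, 0.0804, 0.136], [0.0278, 0.0891, 0.1399]]
0.135 1581 [[-0.0233, 0.0681, 0.1353], [0.0018, 0.0785, 0.1435], [0.0271, 0.0878, 0.1453]]
[[-0.04285713 -0.07803574  0.07029758]
 [ 0.0428858   0.11029571  0.08022687]]
```

View pics/w2.png

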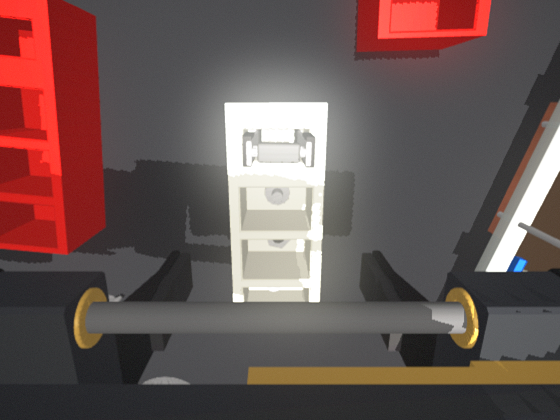

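```bash
python3 - <<'E'
from h import *
import pickle
s=pickle.load(open("pics/w2.pkl","rb"));d=np.load("pics/w2.npy");c=bot.get_calibration("wrist");P=cloud(c,d,s).reshape(-1,3);bb=w2b(P)
m=(abs(bb[:,1]-.076)<.03)&(abs(bb[:,0])<.04)&(P[:,2]>.12)&(P[:,2]<.148);q=bb[m]
print(cv2.minAreaRect((q[:,:2]*1000).astype(np.float32)))
print(row(np.r_[b2w([.002,.0783,0])[:2],.119],Rt()))
E
```

```text
((2.0571117401123047, 77.9533462524414), (22.243436813354492, 51.98785400390625), 89.00113677978516)
[-4.80e+01  1.26e+02  2.15e+00  0.00e+00 -5.00e-02  0.00e+00]
```

Call:
jog_arm(motion=[-30,10,2,0,0,0,-48,30,2,0,0,0,-48,60,2,0,0,0,-48,90,2,0,0,0,-48,110,2,0,0,0,-48,122,2,0,0,0,-48,126,2,0,0,0,-48,126,2,0,0,0,-48,126,2,0,0,0])

```text
time_s: 4.0
position: [0.5181, 0.2347, 0.1194]
tcp_rot: [[0.271, 0.002, 0.963], [-0.963, 0.0, 0.271], [0.0, -1.0, 0.002]]
force: [-0.2, 0.2, -0.7]
opening: 0.999
```

```bash
python3 - <<'E'
from h import *
applied([-48,126,2,0,0,0])
s=bot.read_state();print(cmd()[0],s["position"],w2b(s["position"]),s["force"],s["time_s"])
p,d=bot.capture("side");cv2.imwrite("pics/s3.png",cv2.resize(p[120:240,200:360,::-1],None,fx=5,fy=5,interpolation=cv2.INTER_CUBIC))
E
```

```text
[0.51742252 0.23418832 0.119     ] [0.51814917 0.23465487 0.11937413] [0.00267233 0.07855565 0.11937413] [-0.22035711  0.17870152 -0.72087358] 4.0
```

View pics/s3.png

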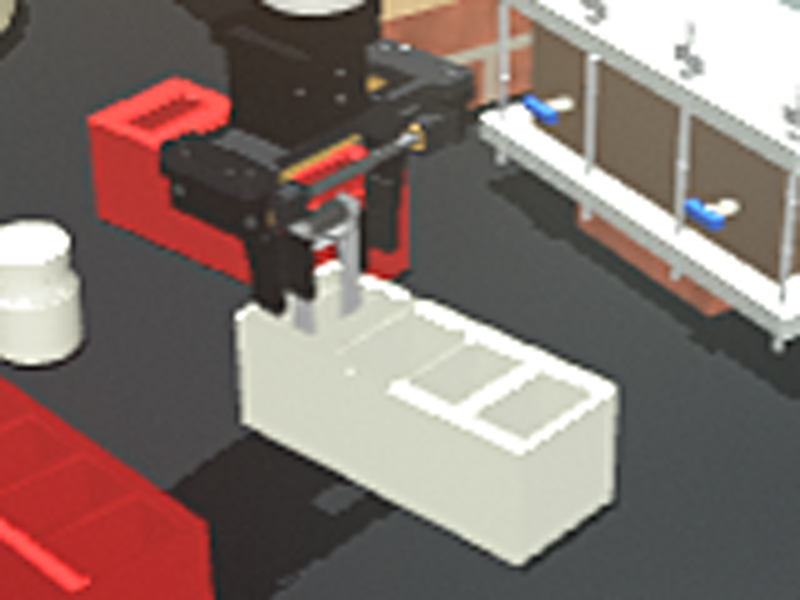

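Call:
jog_arm(motion=[0,0,0,0,0,0,0,0,0,0,0,0,0,0,0,0,0,0,0,0,0,0,0,0,0,0,0,0,0,0,0,0,0,0,0,0], gripper=0.54)

```text
time_s: 4.8
position: [0.5175, 0.2345, 0.1185]
tcp_rot: [[0.271, 0.0, 0.963], [-0.963, -0.0, 0.271], [0.0, -1.0, 0.0]]
force: [0.2, -0.4, 0.1]
opening: 0.548
```

Call:
jog_arm(motion=[0,-4,0,0,0,0,0,-12,0,0,0,0,0,-26,0,0,0,0,0,-42,0,0,0,0,0,-60,0,0,0,0,0,-78,0,0,0,0,0,-92,0,0,0,0,0,-100,0,0,0,0,0,-100,0,0,0,0,0,-100,0,0,0,0])

```text
time_s: 6.05
position: [0.517, 0.2344, 0.218]
tcp_rot: [[0.271, -0.001, 0.963], [-0.963, -0.0, 0.271], [-0.0, -1.0, -0.001]]
force: [-0.7, -0.3, -1.8]
opening: 0.539
```

```bash
python3 - <<'E'
from h import *
applied([0,-100,0,0,0,0])
s=bot.read_state();print(cmd()[0],s["position"],w2b(s["position"]),s["force"],s["opening"],s["time_s"])
import pickle;pickle.dump(s,open("pics/w4.pkl","wb"))
for n in("wrist","top","side"):
    p,d=bot.capture(n);cv2.imwrite(f"pics/{n}4.png",p[:,:,::-1]);np.save(f"pics/{n}4.npy",d)
im=cv2.imread("pics/side4.png");cv2.imwrite("pics/side4c.png",cv2.resize(im[100:240,200:360],None,fx=4,fy=4,interpolation=cv2.INTER_CUBIC))
E
```

```text
[0.51742252 0.23418832 0.219     ] [0.51704942 0.23442824 0.21796471] [0.00155235 0.07863604 0.21796471] [-0.68299086 -0.28605325 -1.81640812] 0.539069328524812 6.05
```

View pics/side4c.png

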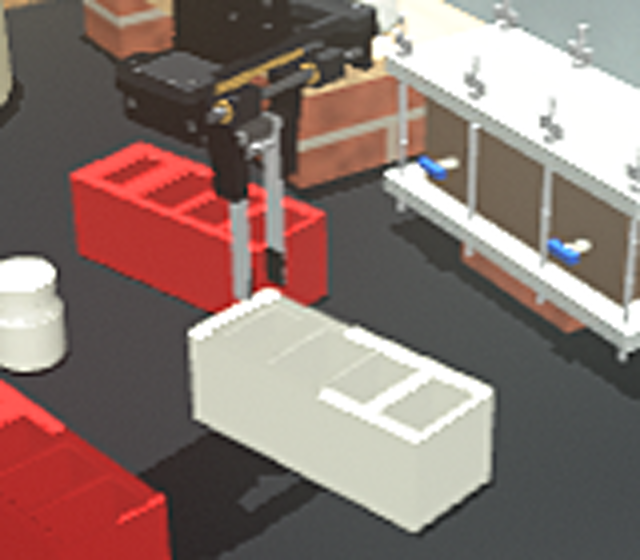

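View pics/wrist4.png

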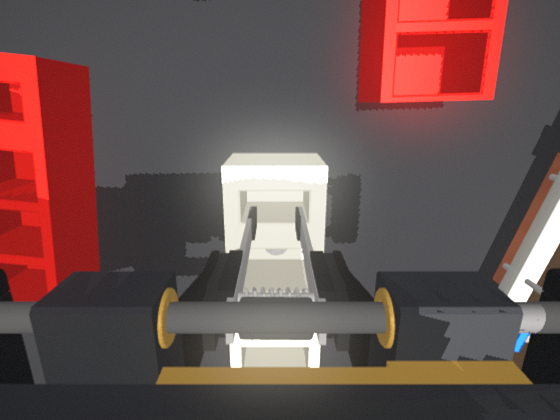

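```bash
python3 - <<'E'
from h import *
import pickle
s=pickle.load(open("pics/w4.pkl","rb"));d=np.load("pics/wrist4.npy");c=bot.get_calibration("wrist");P=cloud(c,d,s)
t=(P-s["position"])@s["tcp_rot"];
sub=t[195:300,225:330].reshape(-1,3);m=(sub[:,1]>.03)&(sub[:,1]<.125);q=sub[m]
for lo in np.arange(.03,.125,.015):
    k=q[(q[:,1]>=lo)&(q[:,1]<lo+.015)]
    if len(k)>5: print(lo.round(3),len(k),"x",np.percentile(k[:,0],[2,50,98]).round(4),"zneg",np.percentile(k[k[:,2]<0,2],[2,98]).round(4),"zpos",np.percentile(k[k[:,2]>0,2],[2,98]).round(4))
im=cv2.imread("pics/wrist4.png");cv2.imwrite("pics/wrist4c.png",cv2.resize(im[190:330,210:345],None,fx=4,fy=4))
# side cam: jaws
c=bot.get_calibration("side");d=np.load("pics/side4.npy");P=cloud(c,d).reshape(-1,3);t=(P-s["position"])@s["tcp_rot"]
m=(abs(t[:,0])<.03)&(abs(t[:,2])<.04)&(t[:,1]>.04)&(t[:,1]<.125)
q=t[m];print(len(q),np.percentile(q,[2,50,98],axis=0).round(4))
E
```

```text
0.03 237 x [-0.0079 -0.0067  0.0078] zneg [-0.0192 -0.0164] zpos [0.0166 0.0196]
0.045 201 x [-0.0078 -0.006   0.0078] zneg [-0.0192 -0.0164] zpos [0.0165 0.0195]
0.06 176 x [-0.0077 -0.0053  0.0081] zneg [-0.0192 -0.0164] zpos [0.0165 0.0196]
0.075 268 x [-0.0076 -0.0032  0.0081] zneg [-0.019  -0.0145] zpos [0.0146 0.0194]
0.09 135 x [-0.0077 -0.007   0.0078] zneg [-0.0193 -0.0145] zpos [0.0145 0.0194]
0.105 63 x [-0.0076 -0.0047  0.0075] zneg [-0.0189 -0.0145] zpos [0.0146 0.019 ]
209 [[-0.0084  0.0415 -0.0225]
 [ 0.0014  0.0772 -0.0158]
 [ 0.0096  0.1108  0.0194]]
```

View pics/wrist4c.png

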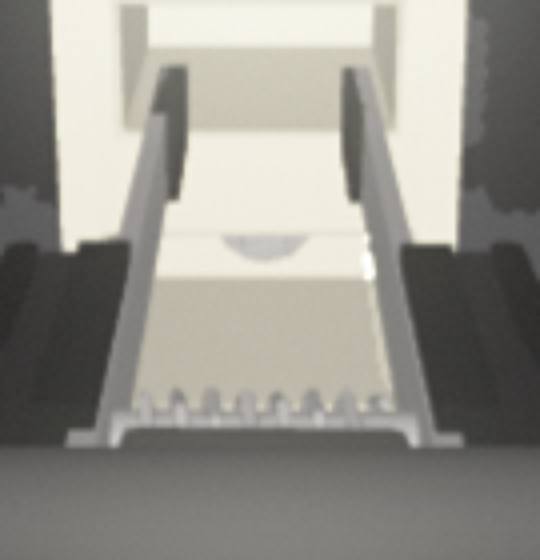

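```bash
python3 - <<'E'
from h import *
print(row(np.r_[b2w([-.0028,-.0847,0])[:2],.219],Rt()))
E
```

```text
[ 1.6301e+02  0.0000e+00 -4.5100e+00  0.0000e+00 -5.0000e-02  0.0000e+00]
```

Call:
jog_arm(motion=[5,0,0,0,0,0,16,0,-0.5,0,0,0,33,0,-1,0,0,0,55,0,-1.5,0,0,0,80,0,-2.2,0,0,0,105,0,-3,0,0,0,128,0,-3.7,0,0,0,146,0,-4.2,0,0,0,158,0,-4.5,0,0,0,163,0,-4.5,0,0,0,163,0,-4.5,0,0,0,163,0,-4.5,0,0,0])

```text
time_s: 7.7
position: [0.557, 0.077, 0.2185]
tcp_rot: [[0.271, -0.0, 0.962], [-0.962, 0.0, 0.271], [-0.0, -1.0, -0.0]]
force: [1.1, 0.1, -2.4]
opening: 0.541
```

```bash
python3 - <<'E'
from h import *
applied([163,0,-4.5,0,0,0])
s=bot.read_state();print(cmd()[0],s["position"],w2b(s["position"]),s["force"],s["opening"],s["time_s"])
import pickle;pickle.dump(s,open("pics/w5.pkl","wb"))
p,d=bot.capture("wrist");im=p[:,:,::-1];np.save("pics/w5.npy",d)
cv2.imwrite("pics/w5c.png",cv2.resize(im[100:340,190:370],None,fx=3,fy=3))
c=bot.get_calibration("wrist")
P=cloud(c,d,s);bb=w2b(P)
sub=bb[100:300,200:350].reshape(-1,3)
m=(sub[:,2]>.07)&(sub[:,2]<.086);q=sub[m];print("block x,y range",np.percentile(q,[.5,99.5],axis=0).round(4))
m=(abs(sub[:,0])<.02)&(abs(sub[:,1]+.085)<.02)&(sub[:,2]>.02)&(sub[:,2]<.045);q=sub[m];print(len(q),np.percentile(q,[3,50,97],axis=0).round(4) if len(q) else "")
E
```

```text
[0.5572038  0.07605325 0.219     ] [0.55703286 0.07704362 0.21851975] [-0.00268593 -0.08369273  0.21851975] [ 1.07227066  0.06488445 -2.40712966] 0.5411640606314908 7.7
block x,y range [[-0.0428 -0.1111  0.0704]
 [ 0.0428 -0.0008  0.0798]]
316 [[-0.0111 -0.0935  0.0217]
 [-0.0033 -0.0844  0.0318]
 [ 0.0054 -0.0759  0.0333]]
```

View pics/w5c.png

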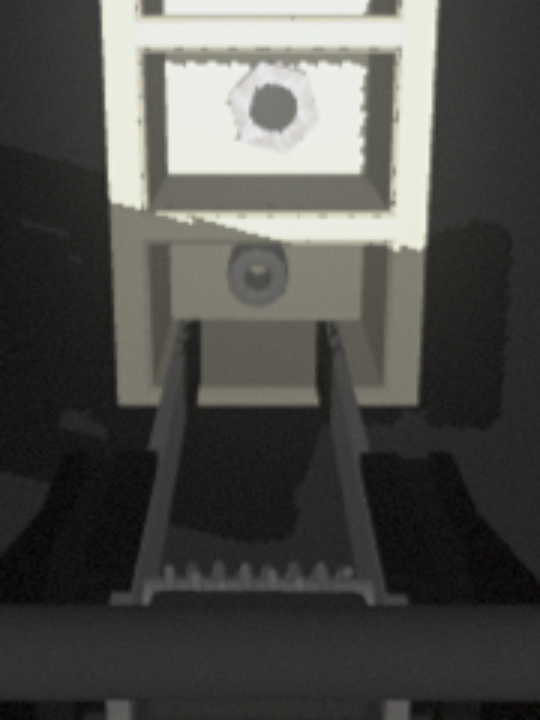

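Call:
jog_arm(motion=[0,5,0,0,0,0,0,16,0,0,0,0,0,30,0,0,0,0,0,44,0,0,0,0,0,56,0,0,0,0,0,66,0,0,0,0,0,75,0,0,0,0,0,83,0,0,0,0,0,90,0,0,0,0,0,95,0,0,0,0,0,95,0,0,0,0,0,95,0,0,0,0])

```text
time_s: 9.25
position: [0.5575, 0.0764, 0.1238]
tcp_rot: [[0.271, 0.001, 0.963], [-0.963, -0.0, 0.271], [0.0, -1.0, 0.0]]
force: [0.1, -0.6, -1.7]
opening: 0.544
```

```bash
python3 - <<'E'
from h import *
applied([0,95,0,0,0,0])
s=bot.read_state();print(cmd()[0],s["position"],w2b(s["position"]),s["force"],s["moment"],s["opening"],s["time_s"])
p,d=bot.capture("wrist");im=p[:,:,::-1]
cv2.imwrite("pics/w6c.png",cv2.resize(im[100:340,190:370],None,fx=3,fy=3))
E
```

```text
[0.5572038  0.07605325 0.124     ] [0.55750712 0.07641844 0.12375577] [-0.00239917 -0.08442317  0.12375577] [ 0.09937145 -0.56344734 -1.72530123] [-0.03569444  0.02347123 -0.04052395] 0.5438867936014427 9.25
```

View pics/w6c.png

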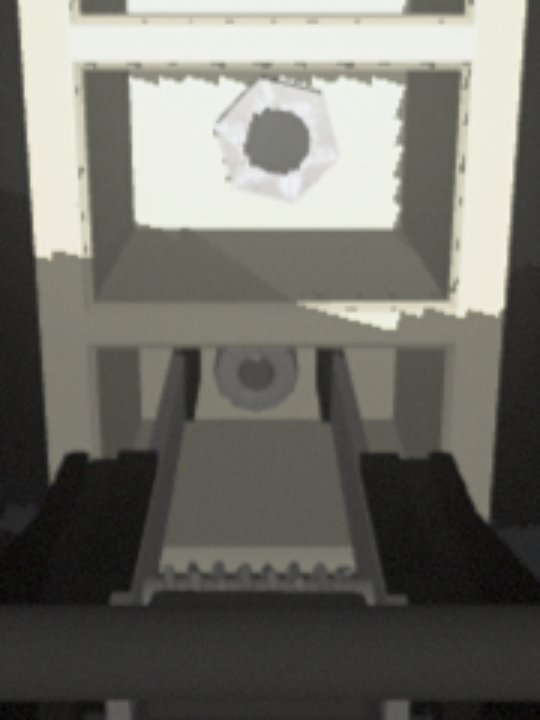

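Call:
jog_arm(motion=[0,0,0,0,0,0,0,0,0,0,0,0,0,0,0,0,0,0,0,0,0,0,0,0,0,0,0,0,0,0,0,0,0,0,0,0], gripper=0.3)

```text
time_s: 10.05
position: [0.5575, 0.0764, 0.1238]
tcp_rot: [[0.271, 0.0, 0.963], [-0.963, -0.0, 0.271], [0.0, -1.0, 0.0]]
force: [-1.1, 0.3, 2.4]
opening: 0.42
```

Call:
jog_arm(motion=[0,-3,0,0,0,0,0,-10,0,0,0,0,0,-20,0,0,0,0,0,-34,0,0,0,0,0,-50,0,0,0,0,0,-66,0,0,0,0,0,-80,0,0,0,0,0,-92,0,0,0,0,0,-102,0,0,0,0,0,-108,0,0,0,0,0,-110,0,0,0,0,0,-110,0,0,0,0,0,-110,0,0,0,0])

```text
time_s: 11.68
position: [0.557, 0.0764, 0.2331]
tcp_rot: [[0.271, -0.001, 0.963], [-0.963, 0.0, 0.271], [-0.0, -1.0, -0.001]]
force: [-0.1, 0.0, -2.7]
opening: 0.422
```

```bash
python3 - <<'E'
from h import *
applied([0,-110,0,0,0,0])
s=bot.read_state();print(cmd()[0],s["position"],w2b(s["position"]),s["force"],s["opening"],s["time_s"])
import pickle;pickle.dump(s,open("pics/w7.pkl","wb"))
p,d=bot.capture("wrist");im=p[:,:,::-1];np.save("pics/w7.npy",d)
cv2.imwrite("pics/w7c.png",cv2.resize(im[100:340,190:370],None,fx=3,fy=3))
c=bot.get_calibration("wrist");t=(cloud(c,d,s)-s["position"])@s["tcp_rot"];q=t.reshape(-1,3)
m=(abs(q[:,0])<.016)&(abs(q[:,2])<.009)&(q[:,1]>.075)&(q[:,1]<.13);q=q[m];print(len(q),np.percentile(q,[2,50,98],axis=0).round(4))
p,d=bot.capture("side");im=p[:,:,::-1];cv2.imwrite("pics/s7.png",im);cv2.imwrite("pics/s7c.png",cv2.resize(im[90:250,220:380],None,fx=4,fy=4))
E
```

```text
[0.5572038  0.07605325 0.234     ] [0.55700855 0.0764451  0.23307312] [-0.00287179 -0.08426218  0.23307312] [-0.0733216   0.00360382 -2.65320379] 0.4220649968119614 11.675
740 [[-0.0092  0.0904 -0.0085]
 [-0.0023  0.0925 -0.0003]
 [ 0.0086  0.1129  0.0085]]
```

View pics/w7c.png

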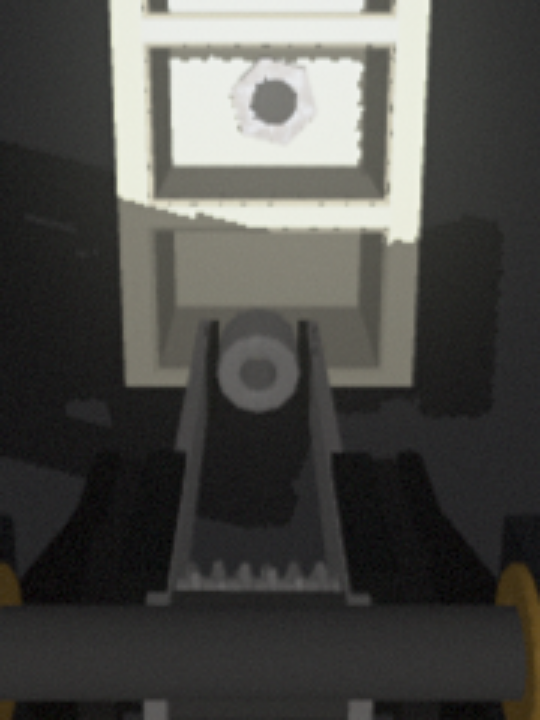

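View pics/s7c.png

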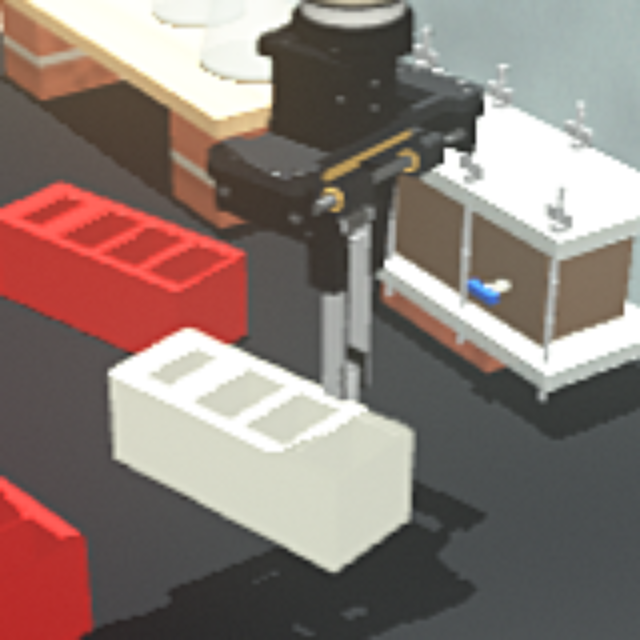

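```bash
python3 - <<'E'
from h import *
c=bot.get_calibration("top");d=np.load("pics/top0.npy");P=cloud(c,d)
s=P[235:285,395:440].reshape(-1,3);m=s[:,2]>.03;print("bottle",s[m].min(0),s[m].max(0))
s=P[240:262,300:322].reshape(-1,3);m=s[:,2]>.005;print(s[m].max(0),s[m].mean(0))
print(row([.4705,-.165,.234],Rt()))
E
```

```text
bottle [ 0.28478302 -0.28639039  0.03012526] [0.36653361 0.08797796 0.94391768]
[0.39469053 0.08797796 0.94391768] [ 0.36472709 -0.01665711  0.04349558]
[ 2.0859e+02  0.0000e+00 -1.4871e+02  0.0000e+00 -5.0000e-02  0.0000e+00]
```

Call:
jog_arm(motion=[6,0,-4,0,0,0,18,0,-13,0,0,0,36,0,-26,0,0,0,58,0,-41,0,0,0,82,0,-58,0,0,0,107,0,-76,0,0,0,132,0,-94,0,0,0,156,0,-111,0,0,0,177,0,-126,0,0,0,193,0,-138,0,0,0,204,0,-146,0,0,0,209,0,-149,0,0,0,209,0,-149,0,0,0,209,0,-149,0,0,0])

```text
time_s: 13.52
position: [0.4705, -0.1645, 0.2335]
tcp_rot: [[0.271, -0.0, 0.962], [-0.962, 0.0, 0.271], [-0.0, -1.0, 0.0]]
force: [0.1, -0.0, -2.3]
opening: 0.418
```

```bash
python3 - <<'E'
from h import *
applied([209,0,-149,0,0,0])
s=bot.read_state();print(cmd()[0],s["position"],s["force"],s["opening"],s["time_s"])
import pickle;pickle.dump(s,open("pics/w8.pkl","wb"))
for n in("wrist","side"):
    p,d=bot.capture(n);cv2.imwrite(f"pics/{n}8.png",p[:,:,::-1]);np.save(f"pics/{n}8.npy",d)
    P=cloud(bot.get_calibration(n),d,s).reshape(-1,3);P=P[(d.ravel()>0)]
    m=(np.hypot(P[:,0]-.47,P[:,1]+.165)<.065)&(P[:,2]>.011)&(P[:,2]<.023)
    print(n,m.sum(),P[m].min(0),P[m].max(0),cv2.minEnclosingCircle(P[m,:2].astype(np.float32)))
    m=(abs(P[:,0]-.33)<.05)&(abs(P[:,1]+.25)<.04)&(P[:,2]>.03);print("bottle",P[m].min(0) if m.any() else "",P[m].max(0) if m.any() else "")
E
```

```text
[ 0.47032665 -0.16547182  0.234     ] [ 0.47050505 -0.16454093  0.23351063] [ 0.11269235 -0.03733966 -2.30955937] 0.41815796430393476 13.525
wrist 914 [ 0.41999485 -0.21886156  0.01101316] [ 0.52329636 -0.11517568  0.02009748] ((0.4717281460762024, -0.16716188192367554), 0.05221622437238693)
bottle [ 0.31006862 -0.27607656  0.03000122] [ 0.36934419 -0.23135762  0.12206389]
side 241 [ 0.41683031 -0.2183718   0.01101666] [ 0.520177   -0.11414034  0.02004355] ((0.4699297249317169, -0.16511113941669464), 0.05456732586026192)
bottle [ 0.30576075 -0.28994114  0.03010532] [ 0.36197283 -0.2383994   0.12178495]
```

View pics/wrist8.png

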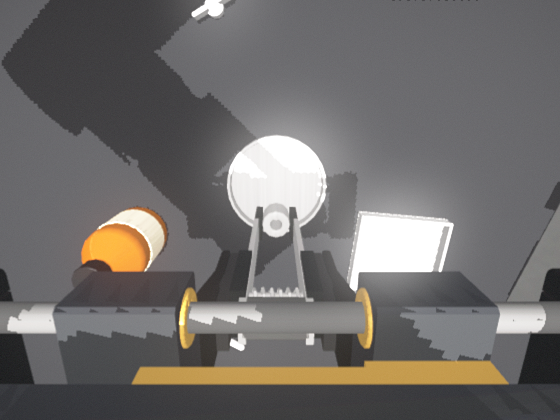

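View pics/side8.png

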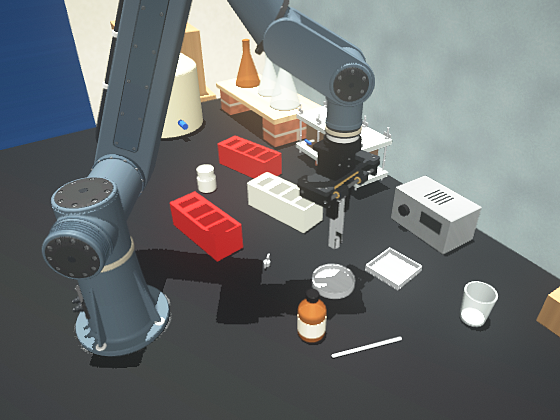

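Call:
jog_arm(motion=[0,5,0,0,0,0,0,16,0,0,0,0,0,32,0,0,0,0,1,49,0,0,0,0,1,66,0,0,0,0,2,80,0,0,0,0,2,91,0,0,0,0,2,100,0,0,0,0,2,107,0,0,0,0,2,111,0,0,0,0,2,112,0,0,0,0,2,112.5,0,0,0,0,2,112.5,0,0,0,0,2,112.5,0,0,0,0])

```text
time_s: 15.38
position: [0.4711, -0.1671, 0.1213]
tcp_rot: [[0.271, 0.0, 0.963], [-0.963, -0.0, 0.271], [0.0, -1.0, 0.0]]
force: [-0.4, -0.4, -1.7]
opening: 0.419
```

```bash
python3 - <<'E'
from h import *
applied([2,112.5,0,0,0,0])
s=bot.read_state();print(cmd()[0],s["position"],s["force"],s["opening"],s["time_s"])
p,d=bot.capture("wrist");cv2.imwrite("pics/w9c.png",cv2.resize(p[90:340,180:380,::-1],None,fx=2.4,fy=2.4))
p,d=bot.capture("side");cv2.imwrite("pics/s9c.png",cv2.resize(p[200:340,260:420,::-1],None,fx=4,fy=4))
E
```

```text
[ 0.47086792 -0.16739719  0.1215    ] [ 0.47109917 -0.1671089   0.12127071] [-0.35548906 -0.41227977 -1.69425677] 0.41867025598895635 15.375
```

View pics/w9c.png

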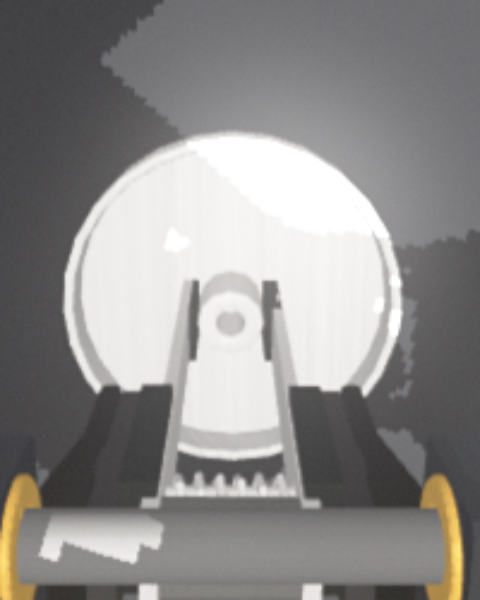

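View pics/s9c.png

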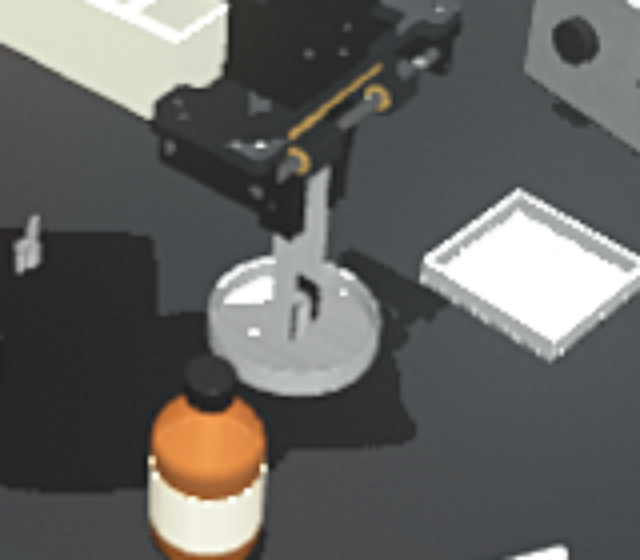

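Call:
jog_arm(motion=[0,1,0,0,0,0,0,1,0,0,0,0,0,1,0,0,0,0])

```text
time_s: 15.85
position: [0.4709, -0.167, 0.12]
tcp_rot: [[0.271, -0.0, 0.963], [-0.963, 0.0, 0.271], [-0.0, -1.0, -0.0]]
force: [0.8, 0.0, -2.6]
opening: 0.414
```

Call:
jog_arm(motion=[0,0,0,0,0,0,0,0,0,0,0,0,0,0,0,0,0,0,0,0,0,0,0,0,0,0,0,0,0,0], gripper=0.54)

```text
time_s: 16.48
position: [0.471, -0.167, 0.12]
tcp_rot: [[0.271, -0.0, 0.963], [-0.963, 0.0, 0.271], [-0.0, -1.0, -0.0]]
force: [0.2, 0.5, -2.1]
opening: 0.541
```

```bash
python3 - <<'E'
from h import *
applied([0,1,0,0,0,0])
s=bot.read_state();print(cmd()[0],s["position"],s["force"],s["opening"],s["time_s"])
p,d=bot.capture("wrist");cv2.imwrite("pics/w10c.png",cv2.resize(p[90:340,180:380,::-1],None,fx=2.4,fy=2.4))
E
```

```text
[ 0.47086792 -0.16739719  0.1205    ] [ 0.47096508 -0.16702122  0.1200461 ] [ 0.23167949  0.47507463 -2.14399517] 0.541242536862475 16.475
```

View pics/w10c.png

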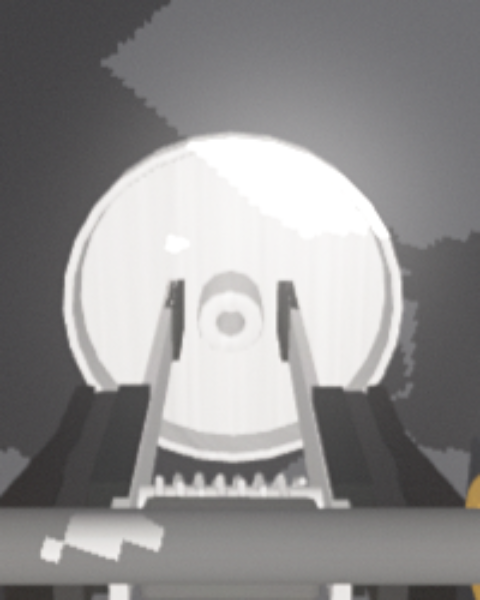

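Call:
jog_arm(motion=[0,-3,0,0,0,0,0,-10,0,0,0,0,0,-22,0,0,0,0,0,-38,0,0,0,0,0,-56,0,0,0,0,0,-75,0,0,0,0,0,-92,0,0,0,0,0,-104,0,0,0,0,0,-110,0,0,0,0,0,-112,0,0,0,0,0,-112,0,0,0,0])

```text
time_s: 17.9
position: [0.4707, -0.1669, 0.2317]
tcp_rot: [[0.271, -0.001, 0.963], [-0.963, 0.0, 0.271], [-0.001, -1.0, -0.001]]
force: [1.1, 0.2, -2.8]
opening: 0.54
```

```bash
python3 - <<'E'
from h import *
applied([0,-112,0,0,0,0])
s=bot.read_state();print(cmd()[0],s["position"],s["force"],s["opening"],s["time_s"])
p,d=bot.capture("wrist");cv2.imwrite("pics/w11c.png",cv2.resize(p[90:340,180:380,::-1],None,fx=2.4,fy=2.4))
P=cloud(bot.get_calibration("wrist"),d,s).reshape(-1,3);m=(np.hypot(P[:,0]-.472,P[:,1]+.167)<.04)&(P[:,2]>.018)&(P[:,2]<.035);print(m.sum(),np.percentile(P[m],[3,50,97],axis=0))
print(row(np.r_[b2w([0,.076,0])[:2],.2325],Rt()))
E
```

```text
[ 0.47086792 -0.16739719  0.2325    ] [ 0.47074719 -0.16690274  0.23174797] [ 1.14406826  0.21340281 -2.76368045] 0.5399827240943146 17.9
278 [[ 0.46228524 -0.17592142  0.02010226]
 [ 0.47068978 -0.16675683  0.02784386]
 [ 0.47951126 -0.15834397  0.02937095]]
[-3.7169e+02  0.0000e+00  1.5166e+02  0.0000e+00 -5.0000e-02  0.0000e+00]
```

View pics/w11c.png

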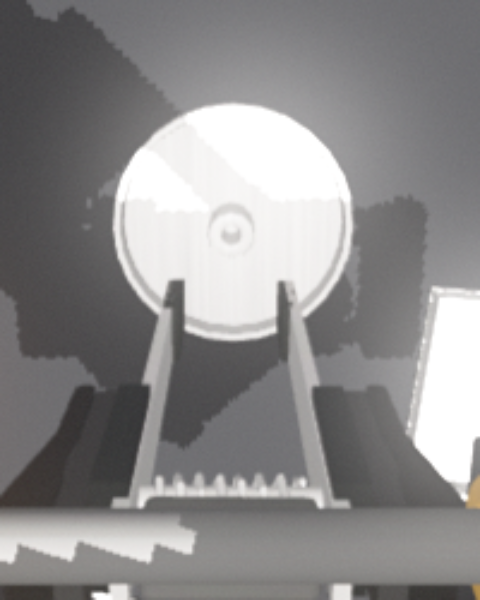

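Sleeve stands upright mid-dish (231,232), and the tongs still hang in the gripper. Going back to the slot.

Call:
jog_arm(motion=[-8,0,3,0,0,0,-26,0,11,0,0,0,-52,0,21,0,0,0,-84,0,34,0,0,0,-118,0,48,0,0,0,-153,0,62,0,0,0,-188,0,77,0,0,0,-223,0,91,0,0,0,-257,0,105,0,0,0,-290,0,118,0,0,0,-320,0,130,0,0,0,-345,0,140,0,0,0,-362,0,147,0,0,0,-370,0,151,0,0,0,-372,0,151.5,0,0,0,-372,0,151.5,0,0,0,-372,0,151.5,0,0,0])

```text
time_s: 20.08
position: [0.5161, 0.2313, 0.232]
tcp_rot: [[0.27, -0.0, 0.963], [-0.963, -0.0, 0.27], [0.0, -1.0, -0.0]]
force: [0.0, -0.6, -2.4]
opening: 0.54
```

```bash
python3 - <<'E'
from h import *
applied([-372,0,151.5,0,0,0])
s=bot.read_state();print(cmd()[0],s["position"],w2b(s["position"]),s["force"],s["opening"],s["time_s"])
p,d=bot.capture("wrist");cv2.imwrite("pics/w12c.png",cv2.resize(p[120:340,180:380,::-1],None,fx=2.4,fy=2.4))
c=bot.get_calibration("wrist");P=cloud(c,d,s)
b=w2b(P)[130:250,200:350].reshape(-1,3);m=(b[:,2]>.07)&(b[:,2]<.086);print(np.percentile(b[m],[.5,99.5],axis=0).round(4))
E
```

```text
[0.51603842 0.23172169 0.2325    ] [0.51611677 0.23131677 0.23203918] [-1.89863777e-04  7.58945529e-02  2.32039182e-01] [ 0.01921436 -0.64022089 -2.38224785] 0.5399843127374437 20.075
[[-0.0427  0.0305  0.071 ]
 [ 0.0428  0.1111  0.08  ]]
```

View pics/w12c.png

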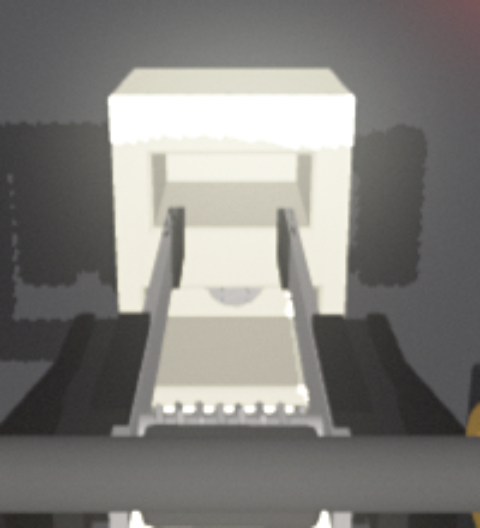

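Call:
jog_arm(motion=[0,5,0,0,0,0,0,16,0,0,0,0,0,30,0,0,0,0,0,44,0,0,0,0,0,58,0,0,0,0,0,72,0,0,0,0,0,85,0,0,0,0,0,96,0,0,0,0,0,104,0,0,0,0,0,110,0,0,0,0,0,113,0,0,0,0,0,113.5,0,0,0,0,0,113.5,0,0,0,0])

```text
time_s: 21.75
position: [0.5163, 0.2322, 0.1188]
tcp_rot: [[0.271, 0.001, 0.963], [-0.963, 0.0, 0.271], [0.0, -1.0, 0.001]]
force: [-0.2, 0.6, -1.2]
opening: 0.541
```

```bash
python3 - <<'E'
from h import *
applied([0,113.5,0,0,0,0])
s=bot.read_state();print(cmd()[0],s["position"],w2b(s["position"]),s["force"],s["opening"],s["time_s"])
p,d=bot.capture("side");cv2.imwrite("pics/s13c.png",cv2.resize(p[120:240,200:360,::-1],None,fx=4,fy=4))
E
```

```text
[0.51603842 0.23172169 0.119     ] [0.51633473 0.23216448 0.11884982] [0.00025002 0.07665128 0.11884982] [-0.18026844  0.56492834 -1.19825939] 0.5414130817369275 21.75
```

View pics/s13c.png

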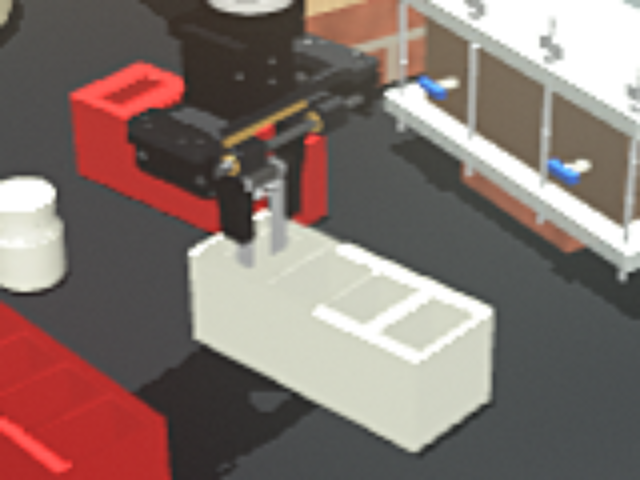

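Tongs are in the slot. Release fully, settle, then rise straight up.

Call:
jog_arm(motion=[0,0,0,0,0,0,0,0,0,0,0,0,0,0,0,0,0,0,0,0,0,0,0,0,0,0,0,0,0,0,0,0,0,0,0,0,0,0,0,0,0,0], gripper=1)

```text
time_s: 22.68
position: [0.5161, 0.2321, 0.1185]
tcp_rot: [[0.271, -0.0, 0.963], [-0.963, -0.0, 0.271], [-0.0, -1.0, -0.0]]
force: [0.4, -0.4, 0.2]
opening: 0.999
```

```bash
python3 - <<'E'
from h import *
s=bot.read_state();print(s["position"],s["force"],s["opening"],s["time_s"])
p,d=bot.capture("side");cv2.imwrite("pics/s14c.png",cv2.resize(p[120:240,200:360,::-1],None,fx=4,fy=4))
p,d=bot.capture("wrist");cv2.imwrite("pics/w14c.png",cv2.resize(p[120:340,180:380,::-1],None,fx=2.4,fy=2.4))
E
```

```text
[0.51614255 0.23206129 0.1185288 ] [ 0.43208477 -0.41563295  0.21615339] 0.9987799745975983 22.675
```

View pics/s14c.png

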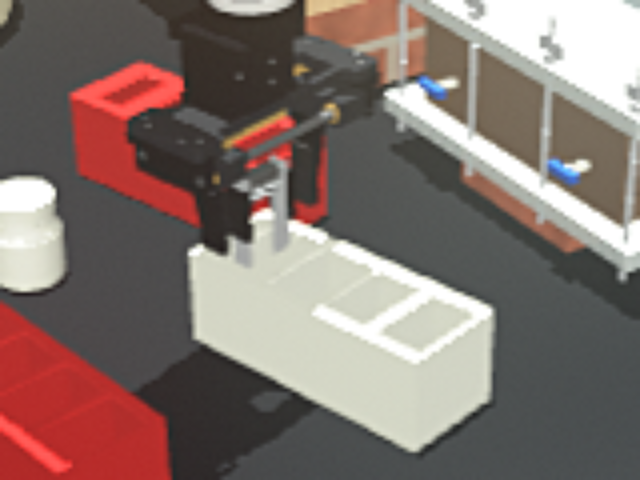

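View pics/w14c.png

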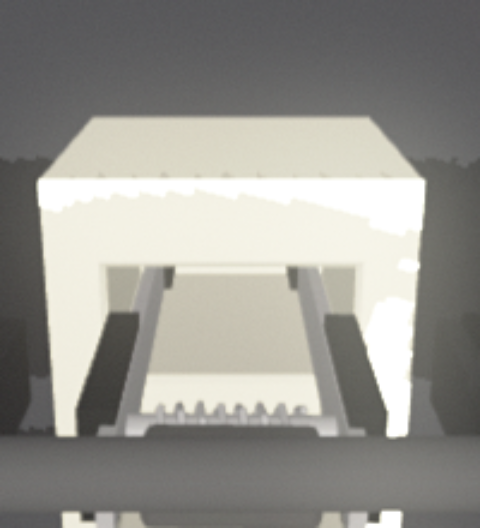

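Tongs stand freely upright. Rise and back off along the view direction.

Call:
jog_arm(motion=[0,-4,0,0,0,0,0,-14,0,0,0,0,0,-30,0,0,0,0,0,-52,0,0,0,0,0,-76,0,0,0,0,0,-100,0,0,0,0,20,-120,0,0,0,0,40,-126,0,0,0,0,48,-126,0,0,0,0,48,-126,0,0,0,0,48,-126,0,0,0,0])

```text
time_s: 24.15
position: [0.5285, 0.186, 0.2437]
tcp_rot: [[0.27, -0.002, 0.963], [-0.963, 0.0, 0.27], [-0.001, -1.0, -0.002]]
force: [-0.1, 0.4, 0.1]
opening: 1.003
```

```bash
python3 - <<'E'
from h import *
s=bot.read_state();print(s["position"],s["force"],s["opening"],s["time_s"])
p,d=bot.capture("wrist")
c=bot.get_calibration("wrist");bb=w2b(cloud(c,d,s).reshape(-1,3))
m=(abs(bb[:,1]-.076)<.03)&(abs(bb[:,0])<.04)&(bb[:,2]>.12)&(bb[:,2]<.16);q=bb[m]
print(len(q),np.percentile(q,[1,50,99],axis=0).round(4),cv2.minAreaRect((q[:,:2]*1000).astype(np.float32)))
p,d=bot.capture("top");cv2.imwrite("pics/t15.png",p[:,:,::-1])
P=cloud(bot.get_calibration("top"),d);P=P.reshape(-1,3)[d.ravel()>0];m=(np.hypot(P[:,0]-.469,P[:,1]+.166)<.035)&(P[:,2]>.016)&(P[:,2]<.04);print(m.sum(),P[m].mean(0),P[m].max(0))
m=(np.hypot(P[:,0]-.469,P[:,1]+.166)<.065)&(P[:,2]>.009)&(P[:,2]<.04);print(cv2.minEnclosingCircle(P[m][:,:2].astype(np.float32)))
E
```

```text
[0.52851379 0.18602148 0.24366695] [-0.11098536  0.44576784  0.05726157] 1.0028945105825877 24.15
1753 [[-0.0255  0.0654  0.124 ]
 [ 0.0003  0.0771  0.1433]
 [ 0.0258  0.0871  0.1455]] ((0.14562416076660156, 75.90922546386719), (22.200992584228516, 52.280853271484375), 89.31297302246094)
56 [ 0.46673922 -0.16525877  0.02674559] [ 0.47628674 -0.15597532  0.03185209]
((0.4672023355960846, -0.16626602411270142), 0.0530402809381485)
```

View pics/t15.png

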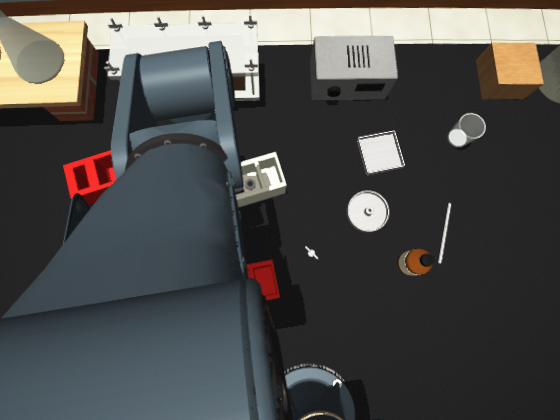

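The top view shows the sleeve centred in the round dish at (368,211). The wrist depth has the tongs back in the slot with their top at z 0.1435 m, and nothing is touching the robot.

```bash
python3 - <<'E'
from rig import bot
print(bot.hand_in(), bot.read_state()["time_s"])
E
```

```text
the job is handed in; nothing more can be done
the job is handed in; nothing more can be done
```

The sleeve is in the round steel dish, the tongs are back upright in their parking slot, and I handed the job in at about 24 s of the 51 s allowed. The hand-in reports no verdict.

I gripped the sleeve with the tongs in the y = -85 mm well and lifted it clear. I then set it down in the dish, opened the tongs and carried them back to the slot. The fingers touched only the tongs' pads.

**Last checks:**
- **Sleeve:** it stands about 1 mm from the dish's centre (limit 45 mm), with its top about 28 mm above the table.
- **Tongs:** they are upright within about 1 mm of the slot's middle. Their top is at 143.5 mm, which means the jaw tips are on the slot's floor.
- **Robot:** the gripper is open and clear of everything, and the force reading is near zero.

**Readings that disagreed:**
- The top and wrist cameras placed the block about 3.4 mm apart. I used the wrist camera, which the tongs' position in the gripper confirmed.
- While gripping the sleeve, the opening read about 36.5 mm against the 38 mm expected. The sleeve held without slipping.

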